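# Turn the trolley wheel until its valve is at the top

## Task

The trolley wheel on the blue stand is to be pumped up: with closed fingertips push its yellow spokes, one after another, to turn the wheel until the valve stem with the red cap is at the very top, straight above the hub and in line with the red pointer. Turn it gently without gripping or flinging it, leave the valve itself untouched, and then draw the fingers clear. Leave everything else on the bench where it is.

Things in the scene. Friction and masses are not known exactly. Their poses are not given: they have to be found in the camera images.
- stand: Blue inflation stand fixed to the bench, dark base plate 280 x 260 x 12 mm. Origin on the bench under the hub's centre; x level, away from the robot into the wheel; y left along the wheel's face; z up (yaw varies). The wheel leans back 45 deg: 'up in its plane' is (sin 45, 0, cos 45) in this frame and its face looks along (-cos 45, 0, sin 45), to the robot and up.
- star (a point): Middle of the fixed blue three-armed clamp star on the axle's end, 18 mm in front of the wheel's middle plane. It does not turn. Its arms, round, 8 mm thick, run outward parallel to the wheel at 2, 6 and 10 o'clock (seen from the robot) to 102 mm from the axis; its boss is 30 mm across. A finger between the spokes can sweep only from one arm to the next: one sweep is too short.
- pointer (a point): Tip of the fixed red pointer over the top of the tyre, 172 mm from the axis in the wheel's plane; a blue bar carries it, at 12 o'clock, 55 mm behind the wheel's middle plane.
- wheel: Light trolley wheel, 300 mm across: black tyre 36 mm thick, yellow rim (clear inside radius 105 mm), five yellow spokes 12 mm wide, from 2 mm behind the wheel's middle plane to 10 mm in front, grey hub 52 mm across, its front 13 mm before that plane. Origin at its centre; x along the axle away from the robot, z to the valve. Spokes at 36, 108, 180, 252 and 324 deg clockwise from the valve, seen from the robot.
- valve: The valve stem, which turns with the wheel: brass with a red cap 14 mm across, standing inward from the rim towards the hub, from 108 to 79 mm from the axis, its line 6 mm in front of the wheel's middle plane. Fragile. Origin at the wheel's centre.
- axle (a joint): Turn of the wheel in rad: 0 (or any whole turn) = valve straight up beside the red pointer; grows clockwise seen from the robot; turns freely both ways and stays where it is left (drag about 0.25 N m, some 3 to 4 N at mid spoke). Starts between 1.9 and 4.38.
- hub_centre (a point): centre of the wheel on its middle plane, fixed, 165 mm above the bench
- valve_cap (a point): the middle of the red valve cap, 90 mm from the axis; turns with the wheel
- top_mark (a point): fixed point where valve_cap lies when the valve is exactly at the top
- carton: yellow and black cardboard carton, 140 x 200 x 80 mm, loose; origin at the centre of its underside
- radio: car radio with a black front frame, 127 x 190 x 70 mm, loose; origin under its centre
- screwdriver: screwdriver with a red handle, lying loose
- tape: roll of pale masking tape, 100 mm across, 24 mm high, lying loose; origin at the centre of its underside
- gauge: round black tyre gauge, 62 mm across, 28 mm high, with a brass nipple, loose beside the stand; origin under the dial's centre
- cap_cup: green plastic cup, 60 mm across, 50 mm high, loose beside the stand; origin at the centre of its underside

How it is judged:
On the way, in this order (a step that is already met when the one before it is completed fails the run):
1. the fingers push on the wheel (contact force between the fingers and wheel above 0.5 N), for 0.02 s.
2. the valve is beside the top mark (distance between valve_cap and top_mark below 0.01 m), for 0.1 s.
At the end, for the whole second after the job is handed in: The wheel is at rest with the middle of the valve cap within 10 mm of the top mark (about 6 degrees either way), and the robot is clear of everything (distance between valve_cap and top_mark below 0.01 m and velocity of joint axle between -0.05 and 0.05 rad/s); the robot touches nothing.
It fails at once if the valve stem is pushed (over 4 N) (contact force between any of the fingers, the arm and valve above 4 N).
It fails at once if the wheel is pinched or forced (over 38 N from the fingers) (contact force between the fingers and wheel above 38 N).
It fails at once if the wheel is flung round (over 3 rad/s) (velocity of joint axle above 3 rad/s or velocity of joint axle below -3 rad/s).
It fails at once if something else on the bench is moved by more than 30 mm, or lifted (distance of any of carton, radio, screwdriver, tape, gauge, cap_cup from where it was at the start of the episode above 0.03 m).
It also fails if it takes over 58 s, if anything falls off the work surface, if the arm or the gripper's body presses on something with over 40 N, if the wrist force passes 120 N, or if a joint passes its speed limit or range.

## Robot

A 7-joint arm with a two-finger parallel gripper is mounted at the origin on the work surface. World frame = base frame: x ahead of the robot, y to its left, z up, the work surface at z = 0. Lengths are in m, angles in rad, forces in N, time in s.
With the tool pointing down it reaches from about 0.4 to 0.85 m from the base axis. Payload 6.9 kg.
Tool frame: the origin (TCP) lies between the finger pads; the fingertips stand 25 mm ahead of it and the grasp point (between the pads) lies 6 mm ahead of it; z points along the fingers, y is the direction in which the jaws open and shut (so a half turn about z gives the same grasp; the last joint's range is limited). The gripper opens to 85 mm and grips with 20 to 120 N. Pads are 22 mm wide; open, the fingers measure 114 mm over their backs; the gripper's body (76 mm by 85 mm) begins 54 mm behind the grasp point. The pads swing forward as they close: fully open they stand 13 mm farther back than shut.
Start: joints at [1.387, 0.507, -0.238, 1.5, 0.126, 1.149, -0.155], TCP at [0.179, -0.599, 0.256] pointing down, gripper open.
Joint ranges: [-3.08, 3.08], [-0.24, 2.05], [-1.43, 1.35], [0, 2.5], [-1.52, 4.66], [0.17, 1.96], [-2.89, 2.89]. Speed limits (rad/s): [2.39, 2.39, 3.14, 3.14, 3.14, 3.14, 3.14].

## Interface

Orientations are given as [roll, pitch, yaw] about the fixed x, y, z axes, in that order (R = Rz(yaw) Ry(pitch) Rx(roll)).
In Python, from bench import env gives the robot as it stands. The module is installed in compiled form; this text tells all that it offers.
- The arm moves only by the tool send_rows, never from a script. Its argument "deltas" is a list of rows, each a list of 2 entries, a list of its own where there are three numbers: the shift along the tool's x, y, z in m, then the turn, a rotation vector about the tool's x, y, z in rad. A call has 1 to 12 rows; each row is the pose to reach, as a shift and turn from the pose commanded when the call began, along the tool's axes at that moment; what a row does not reach only later rows make up. A row lasts 1/8 s, in which the tool goes at most 62.5 mm and 10.7 degrees, less where a joint would pass 70% of its speed; a pose out of reach is approached as far as the arm can. A call with a gripper value outside its range is refused whole. "claw" is the opening, from -1 (shut) to 1 (fully open), set as the call begins (left out, the last holds). The fingers move at their own pace and stop on an object; "grip_force" is the grip in N (left out, the last holds). Time passes only in rows, so rows that repeat a pose let the fingers close. It gives the time, the measured TCP pose, the force and the opening at its end, in the units of the state.
- env.sense(): the state, without advancing time (a new reading comes with each control period).
- env.read_camera(name): name is "scene" or "side" or "wrist"; returns (picture, depth): 400x640x3 uint8, red, green, blue; 400x640 float32, m along the optical axis (not along the pixel's ray), 0 where there is no reading.
- env.camera_model(name): a dict with "fovy" (degrees; the focal length in pixels is half the picture's height over the tangent of half this angle, whatever the lens; pixels are square), "cx", "cy" (the principal point, pixels), "cam_to_world" (4x4, takes a point from camera to world coordinates). Camera axes: x right, y up, looking along -z (the intrinsics and any distortion apply to the point x, -y, -z); pixel columns grow to the right and rows downward; lengths in m; the calibration is good to about 2 mm. A picture is of the moment at which its call begins: read the wrist's pose just before it. camera_model takes no time and is no camera call; for the wrist camera it gives the pose at the moment of the call.
- env.job_done(): hands the job in, once; it reports no verdict.
Trained networks look in the newest picture that a camera, given by its name, has taken for a name from the list of things; names that differ only in an ending like _2 or _b are one class to them, and where a whole thing is asked for, a point or a joint stands for the part that bears it (a point fixed in the world has none). Each returns a list of dicts, best first, with "p" (0 to 1); they miss things now and then, are a little off and sometimes report something else, mostly with a low value. They report only what shows in the picture. A call takes as long as a camera call.
- env.boxes_of(camera, name): "rect" ([left, top, right, bottom] in pixels, round what is visible of it).
The state is a dict: "t": time; "joints": joint angles; "qd": joint speeds; "tau": joint torques, N m; "eef_pos": TCP position; "tool_rot": TCP orientation; "ft_force": force on the tool from outside, world axes, zero at the start; "wrist_torque": the same for the moment, N m; "opening": finger opening in m.
Only numpy, scipy, OpenCV 4.12 (cv2) and the standard library are available. Lean on these libraries where they do the work, as an engineer would, in place of code of your own. Each camera call takes 0.05 s, during which the arm holds its last target. There are 200 camera calls.

## Working session

There is one attempt and no reset: what is moved stays moved. The work goes in short steps, Python scripts to look and compute and a tool call to move; the robot and the scene stay as the last step left them, time stands still between calls to the robot, and variables do not carry over. Pictures are saved under pics/ and viewed, on a budget of 10 in all, crops included, one or two more only if the job needs it, and the job is handed in when it is done.

Besides the shell and the picture viewer there is one more tool, called after ">>>" as name(argument=value, ...) on one line, values as JSON. send_rows: Moves the arm, as the interface text tells. Its arguments: {"type":"object","properties":{"deltas":{"type":"array"},"claw":{"type":"number"},"grip_force":{"type":"number"}},"required":["deltas"]}

```bash
mkdir -p pics; cat > h.py <<'E'
from bench import env
import numpy as np, cv2
from scipy.spatial.transform import Rotation as R
def snap(n,f=None):
    m=env.camera_model(n); p,d=env.read_camera(n)
    if f: cv2.imwrite('pics/'+f,p[:,:,::-1])
    return m,p,d
def ray(m,u,v):
    f=200/np.tan(np.radians(m['fovy'])/2)
    T=np.array(m['cam_to_world']); dr=np.array([(u-m['cx'])/f,-(v-m['cy'])/f,-1.])
    return T[:3,3],T[:3,:3]@dr
def pt(m,d,u,v): o,r=ray(m,u,v); return o+r*d[int(v),int(u)]
def proj(m,X):
    f=200/np.tan(np.radians(m['fovy'])/2)
    T=np.array(m['cam_to_world']); c=T[:3,:3].T@(np.array(X)-T[:3,3])
    return m['cx']+f*c[0]/-c[2], m['cy']-f*c[1]/-c[2]
E
python3 - <<'E'
from h import *
np.set_printoptions(precision=3,suppress=True)
print(env.sense())
for n in('scene','side'):
    m,p,d=snap(n,n+'1.png'); print(n,m)
    for k in('star','wheel','valve','pointer','gauge','cap_cup','stand'):
        for b in env.boxes_of(n,k)[:1]:
            r=b['rect'];print(k,round(b['p'],2),np.round(r),pt(m,d,(r[0]+r[2])/2,(r[1]+r[3])/2))
E
```

```text
{'t': 0.0, 'joints': array([ 1.386,  0.508, -0.238,  1.501,  0.126,  1.149, -0.155]), 'qd': array([-0.001, -0.   , -0.001, -0.001, -0.001, -0.001,  0.   ]), 'tau': array([ -0.001, -62.059,  -2.188, -24.965,   0.012,   0.012,   0.   ]), 'eef_pos': array([ 0.178, -0.599,  0.255]), 'tool_rot': array([-3.14,  0.  ,  0.29]), 'ft_force': array([-0.042, -0.185, -0.232]), 'wrist_torque': array([ 0.005, -0.012,  0.003]), 'opening': 0.08542811635778721}
scene {'fovy': 48.24903785259353, 'cx': 322.76632750568996, 'cy': 200.55353328266938, 'cam_to_world': array([[-0.72 , -0.481,  0.501,  1.201],
       [ 0.694, -0.517,  0.501,  0.659],
       [ 0.018,  0.708,  0.706,  1.105],
       [ 0.   ,  0.   ,  0.   ,  1.   ]])}
star 0.73 [261. 186. 376. 300.] [0.594 0.038 0.059]
wheel 0.81 [273. 184. 370. 236.] [0.634 0.087 0.269]
valve 0.37 [256. 186. 378. 297.] [0.595 0.032 0.059]
pointer 0.97 [258. 182. 379. 298.] [0.59  0.031 0.061]
gauge 0.73 [260. 185. 375. 300.] [0.592 0.032 0.052]
cap_cup 0.86 [371. 257. 392. 285.] [0.498 0.215 0.003]
stand 0.67 [260. 188. 374. 300.] [0.59  0.029 0.039]
side {'fovy': 45.66341928545943, 'cx': 316.3141950083741, 'cy': 203.9363942886216, 'cam_to_world': array([[ 0.999,  0.019, -0.04 ,  0.45 ],
       [-0.044,  0.52 , -0.853, -1.409],
       [ 0.005,  0.854,  0.521,  1.059],
       [ 0.   ,  0.   ,  0.   ,  1.   ]])}
star 0.74 [288. 171. 381. 274.] [ 0.576 -0.073  0.168]
wheel 0.84 [297. 172. 363. 247.] [ 0.564 -0.005  0.178]
pointer 0.6 [285. 172. 380. 273.] [ 0.569 -0.074  0.169]
gauge 0.58 [331. 269. 365. 288.] [ 0.614 -0.196  0.025]
cap_cup 0.5 [310. 208. 317. 221.] [0.514 0.191 0.035]
stand 0.6 [289. 172. 379. 274.] [ 0.573 -0.073  0.167]
```

```bash
python3 - <<'E'
import cv2,numpy as np
a=cv2.imread('pics/scene1.png')[90:340,180:480];b=cv2.imread('pics/side1.png')[90:340,180:480]
cv2.imwrite('pics/a.png',np.vstack([cv2.resize(a,(360,300)),cv2.resize(b,(360,300))]))
cv2.imwrite('pics/a.png',np.hstack([cv2.resize(a,(400,334),interpolation=3),cv2.resize(b,(400,334),interpolation=3)]))
E
```

```text
(no output)
```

View pics/a.png

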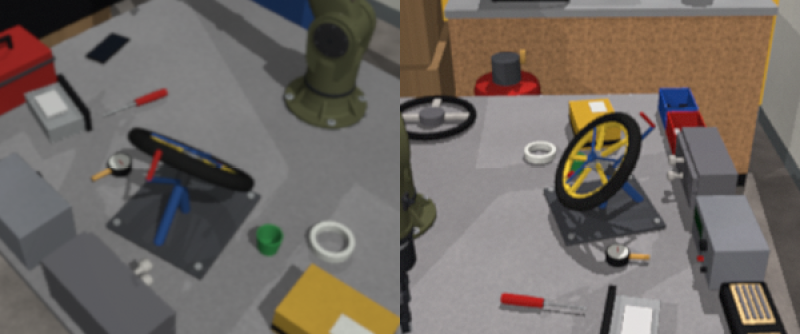

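```bash
cat > fit.py <<'E'
from h import *
from scipy.optimize import least_squares
def frame(x,y,yaw):
    c,s=np.cos(yaw),np.sin(yaw);q=.5**.5
    up=np.array([q*c,q*s,q]); face=np.array([-q*c,-q*s,q]); left=np.array([-s,c,0])
    return np.array([x,y,.165]),up,left,face
def cloud(m,p,d,w):
    v,u=np.mgrid[w[1]:w[3],w[0]:w[2]];v=v.ravel();u=u.ravel()
    o,_=ray(m,0,0); P=np.array([pt(m,d,a,b) for a,b in zip(u,v)])
    col=p[v,u].astype(int); ok=(d[v,u]>0)&(P[:,2]>.04)&(P[:,2]<.3)&(col.max(1)<60)
    return P[ok]
def fit(P,x0=(.6,0,0)):
    def res(t):
        c,up,l,f=frame(*t); D=P-c; a=D@f; r=np.hypot(D@up,D@l)
        return np.hypot(r-.132,a)-.018
    return least_squares(res,x0,loss='soft_l1',f_scale=.003)
E
python3 - <<'E'
from fit import *
Ps=[]
for n,w in(('side',(275,160,395,285)),('scene',(250,175,385,305))):
    m,p,d=snap(n); P=cloud(m,p,d,w); Ps.append(P); s=fit(P); print(n,len(P),s.x,np.median(abs(s.fun)))
for x0 in((.6,0,0),(.6,0,.4),(.6,0,-.4)):
    s=fit(np.vstack(Ps),x0); print(s.x,s.cost,np.median(abs(s.fun)))
E
```

```text
side 1463 [ 0.54753493 -0.0058127   0.07952266] 0.005369371413070912
scene 1417 [0.55736734 0.01433601 0.22635868] 0.0011621360554840178
[0.55665223 0.0159784  0.22981202] 0.1382982487166378 0.0016661135819587749
[0.55665235 0.01597828 0.22981019] 0.13829824871702281 0.0016662143015211423
[0.55665228 0.01597834 0.22981156] 0.1382982487149223 0.0016661464572876143
```

```bash
cat > go.py <<'E'
from fit import *
np.set_printoptions(precision=3,suppress=True)
W=(.5567,.016,.23)
def pose(r,th,h,psi=0,W=W):
    """tip at radius r, clock angle th deg (cw from robot), height h over mid plane; psi: tool roll about z (deg)"""
    c,up,l,f=frame(*W); t=np.radians(th)
    tip=c+r*(np.cos(t)*up-np.sin(t)*l)+h*f
    R0=np.column_stack([up,-l,-f])@R.from_euler('z',psi,degrees=True).as_matrix()
    return tip+.025*f,R0
def delta(P1,P0=None):
    if P0 is None:
        s=env.sense(); P0=(s['eef_pos'],R.from_euler('xyz',s['tool_rot']).as_matrix())
    return P0[1].T@(P1[0]-P0[0]), R.from_matrix(P0[1].T@P1[1]).as_rotvec()
E
python3 - <<'E'
from go import *
s=env.sense(); T=np.array(env.camera_model('wrist')['cam_to_world']);R0=R.from_euler('xyz',s['tool_rot']).as_matrix()
print(R0.T@(T[:3,3]-s['eef_pos']));print(R0.T@T[:3,:3]); print(env.camera_model('wrist')['fovy'])
for h in(.12,.15,.2): P=pose(0,0,h); print(P[0],delta(P))
E
```

```text
[ 0.071 -0.    -0.117]
[[ 0.     0.959  0.285]
 [ 1.    -0.     0.001]
 [ 0.001  0.285 -0.959]]
68.67950678143622
[ 0.457 -0.007  0.268] (array([ 0.436, -0.487, -0.011]), array([-0.023,  0.785,  0.057]))
[ 0.436 -0.012  0.289] (array([ 0.415, -0.489, -0.032]), array([-0.023,  0.785,  0.057]))
[ 0.402 -0.02   0.324] (array([ 0.379, -0.491, -0.068]), array([-0.023,  0.785,  0.057]))
```

>>> send_rows(deltas=[[[0.03,-0.04,-0.03],[0,0.05,0]],[[0.06,-0.08,-0.05],[0,0.12,0.01]],[[0.1,-0.12,-0.06],[0,0.19,0.01]],[[0.13,-0.16,-0.07],[0,0.26,0.02]],[[0.16,-0.2,-0.07],[-0.01,0.33,0.02]],[[0.19,-0.24,-0.07],[-0.01,0.4,0.03]],[[0.22,-0.28,-0.07],[-0.01,0.47,0.03]],[[0.25,-0.32,-0.07],[-0.02,0.54,0.04]],[[0.28,-0.36,-0.07],[-0.02,0.61,0.04]],[[0.31,-0.4,-0.07],[-0.02,0.68,0.05]],[[0.345,-0.445,-0.07],[-0.02,0.74,0.05]],[[0.38,-0.49,-0.07],[-0.023,0.785,0.057]]], claw=-1)

```text
t: 2.4
eef_pos: [0.403, -0.0196, 0.3265]
tool_rot: [3.141, -0.787, 0.229]
ft_force: [2.1, -0.2, 2.0]
opening: -0.0002
```

```bash
python3 - <<'E'
from go import *
s=env.sense(); print(s['t'],s['eef_pos'],s['tool_rot'],s['joints'],s['opening'],delta(pose(0,0,.2)))
m,p,d=snap('wrist','w1.png')
for k in('valve','star','pointer'):
    for b in env.boxes_of('wrist',k)[:2]: print(k,b)
E
```

```text
2.4 [ 0.403 -0.02   0.326] [ 3.141 -0.787  0.229] [ 1.202 -0.223 -0.694  2.457 -1.337  0.635  0.191] -0.00016394342008429078 (array([-0.003,  0.   ,  0.001]), array([ 0.002, -0.001, -0.001]))
valve {'rect': [286.7, 244.0, 302.4, 266.7], 'p': 0.75}
star {'rect': [194.2, 18.5, 448.7, 296.1], 'p': 0.67}
pointer {'rect': [197.6, 15.1, 444.5, 294.6], 'p': 0.76}
pointer {'rect': [568.0, 319.2, 581.1, 375.6], 'p': 0.18}
```

View pics/w1.png

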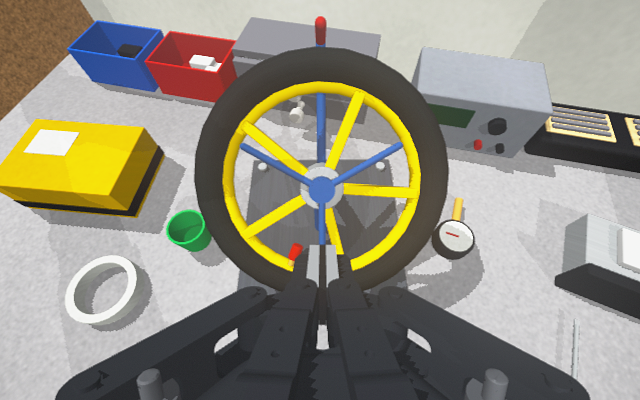

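```bash
cat >> go.py <<'E'
def valve(m,rect,W=W):
    c,up,l,f=frame(*W); u=(rect[0]+rect[2])/2; v=(rect[1]+rect[3])/2
    o,r=ray(m,u,v); c2=c+.006*f; X=o+r*(((c2-o)@f)/(r@f))-c2
    return np.degrees(np.arctan2(-X@l,X@up))%360, np.hypot(X@l,X@up)
E
python3 - <<'E'
from go import *
m,p,d=snap('wrist'); P=cloud(m,p,d,(190,40,455,225)); s=fit(P,W); print(len(P),s.x,np.median(abs(s.fun)))
c,up,l,f=frame(*W)
for w in (W,s.x):
    c,up,l,f=frame(*w)
    print('star',proj(m,c+.018*f),'ptr',proj(m,c+.172*up),'arms',[np.round(proj(m,c+.018*f+.102*(np.cos(t)*up-np.sin(t)*l))) for t in np.radians((60,180,300))])
hsv=cv2.cvtColor(p,cv2.COLOR_RGB2HSV);mk=((hsv[...,0]<8)|(hsv[...,0]>172))&(hsv[...,1]>150)&(hsv[...,2]>80);mk[:240]=0;mk[280:]=0;mk[:,:280]=0;mk[:,320:]=0
v,u=np.nonzero(mk);print(u.min(),u.max(),v.min(),v.max())
print(valve(m,[u.min(),v.min(),u.max(),v.max()],W),valve(m,[u.min(),v.min(),u.max(),v.max()],s.x))
E
```

```text
314 [0.554 0.016 0.227] 0.0003163362736944911
star (np.float64(323.1263173541651), np.float64(186.67748709833737)) ptr (np.float64(323.58264132733495), np.float64(19.30130639549361)) arms [array([405., 141.]), array([323., 267.]), array([242., 141.])]
star (np.float64(322.34346311859076), np.float64(188.54835845618592)) ptr (np.float64(323.07779921731947), np.float64(20.70644675707601)) arms [array([404., 143.]), array([322., 269.]), array([241., 142.])]
288 302 242 259
(np.float64(202.47665317893168), np.float64(0.09195918123066442)) (np.float64(202.38239988028272), np.float64(0.08918773598204456))
```

```bash
sed -i 's/^W=.*/W=(.554,.016,.227)/' go.py; cat >> go.py <<'E'
def rows(wps):
    """wps: (r,th,h,psi) list -> rows in the tool frame of now"""
    s=env.sense(); P0=(s['eef_pos'],R.from_euler('xyz',s['tool_rot']).as_matrix())
    c,up,l,f=frame(*W); X=P0[0]-.025*f-c
    print('t',s['t'],'now r',np.hypot(X@up,X@l),'th',np.degrees(np.arctan2(-X@l,X@up)),'h',X@f,'F',s['ft_force'],'q',s['joints'])
    print([[list(map(float,np.round(a,3))) for a in delta(pose(*w),P0)] for w in wps])
E
python3 - <<'E'
from go import *
rows([(.06,-2,.15,-2),(.07,-2,.1,-2),(.07,-2,.06,-2),(.07,-2,.04,-2),(.07,-2,.04,-2),(.07,-2,.02,-2),(.07,-2,.0,-2),(.07,-2,-.004,-2),(.07,-2,-.004,-2)])
E
```

```text
t 2.65 now r 0.004555193514272836 th 25.29609652475271 h 0.19931764406769986 F [0.109 0.009 1.103] q [ 1.203 -0.221 -0.69   2.455 -1.33   0.638  0.19 ]
[[[0.056, -0.004, 0.049], [-0.002, 0.0, -0.032]], [[0.066, -0.004, 0.099], [-0.002, 0.0, -0.032]], [[0.066, -0.004, 0.139], [-0.002, 0.0, -0.032]], [[0.066, -0.004, 0.159], [-0.002, 0.0, -0.032]], [[0.066, -0.004, 0.159], [-0.002, 0.0, -0.032]], [[0.066, -0.004, 0.179], [-0.002, 0.0, -0.032]], [[0.066, -0.004, 0.199], [-0.002, 0.0, -0.032]], [[0.066, -0.004, 0.203], [-0.002, 0.0, -0.032]], [[0.066, -0.004, 0.203], [-0.002, 0.0, -0.032]]]
```

>>> send_rows(deltas=[[[0.04,-0.004,0.04],[0,0,-0.03]],[[0.066,-0.004,0.08],[0,0,-0.03]],[[0.066,-0.004,0.12],[0,0,-0.03]],[[0.066,-0.004,0.155],[0,0,-0.03]],[[0.066,-0.004,0.159],[0,0,-0.03]],[[0.066,-0.004,0.159],[0,0,-0.03]]])

```text
t: 3.4
eef_pos: [0.5528, 0.0096, 0.2912]
tool_rot: [3.138, -0.756, 0.256]
ft_force: [0.9, 0.4, 0.1]
opening: 0.0002
```

```bash
python3 - <<'E'
from go import *
snap('wrist','w2.png')
rows([(.07,-2,.02,-2),(.07,-2,-.004,-2),(.07,-2,-.004,-2)]+[(.07,t,-.004,t) for t in (3,8,13,18,23,28,33,38,43)])
E
```

```text
t 3.45 now r 0.08851235993807195 th 2.09393357964788 h 0.06417612659937583 F [ 2.326 -1.336 -0.585] q [ 0.255  0.138 -0.219  2.266 -1.509  0.178  0.178]
[[[-0.017, -0.005, 0.045], [-0.021, 0.03, -0.01]], [[-0.016, -0.005, 0.069], [-0.021, 0.03, -0.01]], [[-0.016, -0.005, 0.069], [-0.021, 0.03, -0.01]], [[-0.017, 0.001, 0.069], [-0.019, 0.03, 0.077]], [[-0.017, 0.007, 0.069], [-0.018, 0.031, 0.165]], [[-0.019, 0.013, 0.068], [-0.017, 0.032, 0.252]], [[-0.02, 0.019, 0.068], [-0.015, 0.033, 0.339]], [[-0.023, 0.025, 0.068], [-0.014, 0.034, 0.426]], [[-0.025, 0.03, 0.068], [-0.012, 0.034, 0.514]], [[-0.029, 0.036, 0.068], [-0.011, 0.035, 0.601]], [[-0.032, 0.04, 0.068], [-0.01, 0.036, 0.688]], [[-0.036, 0.045, 0.068], [-0.008, 0.036, 0.775]]]
```

View pics/w2.png

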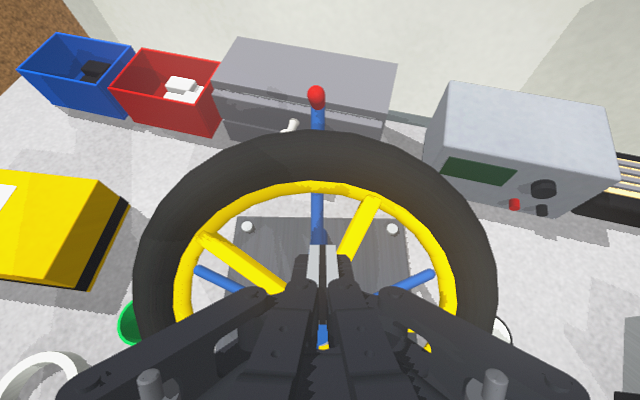

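>>> send_rows(deltas=[[[-0.01,-0.003,0.01],[-0.01,0.015,0]],[[-0.017,-0.005,0.02],[-0.02,0.03,-0.01]],[[-0.017,-0.005,0.025],[-0.02,0.03,-0.01]],[[-0.017,-0.005,0.025],[-0.02,0.03,-0.01]],[[-0.017,-0.005,0.025],[-0.02,0.03,-0.01]]])

```text
t: 4.08
eef_pos: [0.5587, 0.0127, 0.2876]
tool_rot: [3.122, -0.749, 0.271]
ft_force: [0.1, -0.1, 0.3]
opening: -0.0
```

```bash
python3 - <<'E'
from go import *
print(env.sense()['tool_rot'])
rows([(.07,-2,.02,-2),(.07,-2,-.004,-2)])
E
```

```text
[ 3.122 -0.749  0.271]
t 4.075 now r 0.08952937419991515 th 2.729876780663006 h 0.05897611325050176 F [ 0.114 -0.09   0.323] q [ 0.16   0.146 -0.124  2.261 -1.522  0.176  0.191]
[[[-0.018, -0.007, 0.04], [-0.011, 0.035, -0.003]], [[-0.017, -0.007, 0.064], [-0.011, 0.035, -0.003]]]
```

```bash
python3 - <<'E'
s=open('go.py').read()
s=s.replace("W=W):\n    \"\"\"tip","W=W,tilt=20):\n    \"\"\"tip").replace("R0=np.column_stack([up,-l,-f])@R","R0=np.column_stack([up,-l,-f])@R.from_euler('y',-tilt,degrees=True).as_matrix()@R")
s=s.replace("return tip+.025*f,R0","return tip-.025*R0[:,2],R0").replace("X=P0[0]-.025*f-c","X=P0[0]+.025*P0[1][:,2]-c")
open('go.py','w').write(s)
E
python3 - <<'E'
from go import *
rows([(.07,-2,.06,-2),(.07,-2,.04,-2)])
E
```

```text
t 4.075 now r 0.08862260609905019 th 2.5939178861158476 h 0.05899345736609225 F [ 0.114 -0.09   0.323] q [ 0.16   0.146 -0.124  2.261 -1.522  0.176  0.191]
[[[-0.011, -0.007, 0.001], [0.0, -0.313, -0.001]], [[-0.01, -0.007, 0.021], [0.0, -0.313, -0.001]]]
```

>>> send_rows(deltas=[[[-0.003,-0.003,-0.01],[0,-0.1,0]],[[-0.007,-0.005,-0.01],[0,-0.2,0]],[[-0.01,-0.007,-0.01],[0,-0.313,0]],[[-0.01,-0.007,-0.01],[0,-0.313,0]],[[-0.01,-0.007,-0.01],[0,-0.313,0]]])

```text
t: 4.7
eef_pos: [0.5433, 0.0157, 0.2883]
tool_rot: [3.123, -0.434, 0.265]
ft_force: [0.2, 1.0, 0.1]
opening: -0.0
```

```bash
python3 - <<'E'
from go import *
print(env.sense()['tool_rot'])
rows([(.07,-2,.04,-2),(.07,-2,.02,-2)])
E
```

```text
[ 3.123 -0.434  0.265]
t 4.7 now r 0.0711861225950799 th -1.6898571423683617 h 0.07114904504263724 F [0.234 1.03  0.106] q [-0.283  0.172  0.31   2.03  -0.293  0.541 -1.078]
[[[0.01, -0.0, 0.03], [0.002, 0.002, -0.001]], [[0.016, 0.0, 0.048], [0.002, 0.002, -0.001]]]
```

```bash
python3 - <<'E'
from go import *
rows([(.07,-2,.045,-2),(.07,-2,.02,-2),(.07,-2,-.003,-2)]+[(.07,t,-.003,t) for t in (3,8,13,18,23,28,33,38,43)])
E
```

```text
t 4.7 now r 0.0711861225950799 th -1.6898571423683617 h 0.07114904504263724 F [0.234 1.03  0.106] q [-0.283  0.172  0.31   2.03  -0.293  0.541 -1.078]
[[[0.008, -0.0, 0.025], [0.002, 0.002, -0.001]], [[0.016, 0.0, 0.048], [0.002, 0.002, -0.001]], [[0.024, 0.0, 0.07], [0.002, 0.002, -0.001]], [[0.024, 0.006, 0.07], [0.003, 0.002, 0.087]], [[0.023, 0.013, 0.07], [0.003, 0.002, 0.174]], [[0.022, 0.018, 0.071], [0.003, 0.002, 0.261]], [[0.02, 0.024, 0.071], [0.003, 0.002, 0.348]], [[0.018, 0.03, 0.072], [0.003, 0.002, 0.436]], [[0.015, 0.035, 0.073], [0.003, 0.002, 0.523]], [[0.012, 0.041, 0.074], [0.003, 0.002, 0.61]], [[0.009, 0.045, 0.075], [0.003, 0.001, 0.697]], [[0.005, 0.05, 0.077], [0.003, 0.001, 0.785]]]
```

>>> send_rows(deltas=[[[0.008,0,0.025],[0,0,0]],[[0.016,0,0.048],[0,0,0]],[[0.024,0,0.07],[0,0,0]],[[0.024,0,0.07],[0,0,0]],[[0.024,0.006,0.07],[0,0,0.087]],[[0.023,0.013,0.07],[0,0,0.174]],[[0.022,0.018,0.071],[0,0,0.261]],[[0.02,0.024,0.071],[0,0,0.348]]])

```text
t: 5.7
eef_pos: [0.596, 0.0057, 0.2338]
tool_rot: [-2.995, -0.415, -0.119]
ft_force: [1.2, 3.5, -0.2]
opening: 0.0004
```

```bash
python3 - <<'E'
from go import *
snap('wrist','w3.png')
rows([(.07,t,-.003,t) for t in (23,28,33,38,43,43)]+[(.07,43,.02,43),(.07,43,.045,43)])
E
```

```text
t 5.75 now r 0.07014504062068254 th 17.169646945721954 h -0.0019296358652955078 F [ 0.361 -0.442 -0.662] q [-0.23   0.324  0.316  2.005 -0.513  0.451 -1.192]
[[[0.0, 0.007, 0.002], [-0.001, -0.001, 0.081]], [[-0.0, 0.013, 0.003], [-0.001, -0.001, 0.168]], [[-0.002, 0.019, 0.004], [-0.001, -0.001, 0.255]], [[-0.003, 0.025, 0.005], [-0.001, -0.001, 0.343]], [[-0.005, 0.03, 0.006], [-0.001, -0.001, 0.43]], [[-0.005, 0.03, 0.006], [-0.001, -0.001, 0.43]], [[-0.013, 0.033, -0.015], [-0.001, -0.001, 0.43]], [[-0.021, 0.035, -0.039], [-0.001, -0.001, 0.43]]]
```

View pics/w3.png

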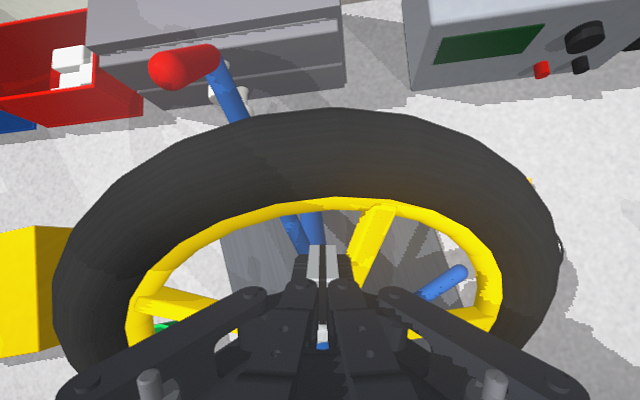

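>>> send_rows(deltas=[[[0,0.007,0.002],[0,0,0.08]],[[0,0.013,0.003],[0,0,0.168]],[[-0.002,0.019,0.004],[0,0,0.255]],[[-0.003,0.025,0.005],[0,0,0.343]],[[-0.005,0.03,0.006],[0,0,0.43]],[[-0.005,0.03,0.006],[0,0,0.43]],[[-0.006,0.028,0.006],[0,0,0.43]],[[-0.013,0.031,-0.015],[0,0,0.43]],[[-0.021,0.033,-0.039],[0,0,0.43]],[[-0.028,0.034,-0.058],[0,0,0.43]],[[-0.028,0.034,-0.058],[0,0,0.43]]])

```text
t: 7.12
eef_pos: [0.5444, -0.0316, 0.2705]
tool_rot: [-2.835, -0.318, -0.565]
ft_force: [-0.2, 0.9, 0.2]
opening: 0.0001
```

```bash
python3 - <<'E'
from go import *
m,p,d=snap('wrist','w4.png')
rows([(.07,t,.06,t) for t in (33,23,13,3,-7,-17,-27,-36)]+[(.07,-37,.06,-37),(.07,-37,.04,-37)])
n,q,_=snap('side')
for b in env.boxes_of('side','valve')[:2]: print(b,valve(n,b['rect']))
n,q,_=snap('scene')
for b in env.boxes_of('scene','valve')[:2]: print(b,valve(n,b['rect']))
E
```

```text
t 7.175 now r 0.06782876055446785 th 40.36680557818179 h 0.06443407704736104 F [0.036 1.022 0.127] q [-0.299  0.217  0.486  2.053 -0.522  0.541 -1.527]
[[[0.002, -0.01, 0.002], [-0.001, -0.001, -0.166]], [[-0.001, -0.021, -0.0], [-0.001, -0.001, -0.341]], [[-0.006, -0.032, -0.001], [-0.001, -0.001, -0.515]], [[-0.013, -0.042, -0.002], [-0.001, -0.001, -0.69]], [[-0.022, -0.051, -0.002], [-0.001, -0.001, -0.864]], [[-0.032, -0.058, -0.001], [-0.0, -0.001, -1.039]], [[-0.043, -0.064, 0.001], [-0.0, -0.002, -1.213]], [[-0.053, -0.067, 0.002], [-0.0, -0.002, -1.37]], [[-0.054, -0.067, 0.003], [-0.0, -0.002, -1.388]], [[-0.049, -0.072, 0.022], [-0.0, -0.002, -1.388]]]
```

View pics/w4.png

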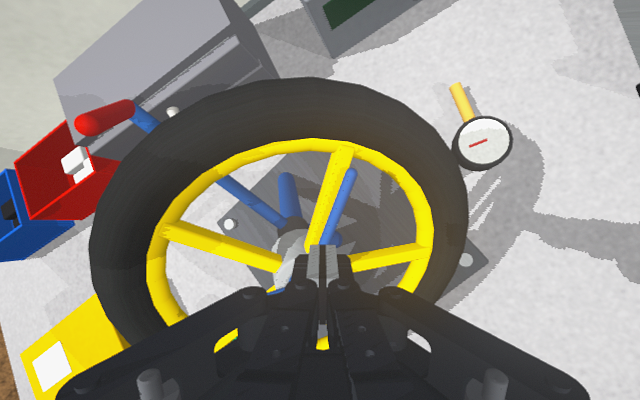

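```bash
cat >> go.py <<'E'
def ang(m,u,v,h=.010):
    c,up,l,f=frame(*W); o,r=ray(m,u,v); c2=c+h*f; X=o+r*(((c2-o)@f)/(r@f))-c2
    return np.degrees(np.arctan2(-X@l,X@up))%360, np.hypot(X@l,X@up)
E
python3 - <<'E'
from go import *
m=env.camera_model('wrist')
for u,v in((342,158),(326,205),(180,237),(415,253)): print(ang(m,u,v))
print('arm',ang(m,351,172,.018))
E
```

```text
(np.float64(55.41740307992376), np.float64(0.10402180250439737))
(np.float64(54.18781530544167), np.float64(0.06854762951772991))
(np.float64(345.15422865791794), np.float64(0.09936661389062576))
(np.float64(126.34116446955215), np.float64(0.09526114789877081))
arm (np.float64(58.541429610891974), np.float64(0.09867038284412606))
```

>>> send_rows(deltas=[[[0.002,-0.01,0.002],[0,0,-0.166]],[[-0.001,-0.021,0],[0,0,-0.341]],[[-0.006,-0.032,-0.001],[0,0,-0.515]],[[-0.013,-0.042,-0.002],[0,0,-0.69]],[[-0.022,-0.051,-0.002],[0,0,-0.864]],[[-0.032,-0.058,-0.001],[0,0,-1.039]],[[-0.043,-0.064,0.001],[0,0,-1.213]],[[-0.053,-0.067,0.002],[0,0,-1.37]],[[-0.054,-0.067,0.003],[0,0,-1.388]],[[-0.054,-0.067,0.003],[0,0,-1.388]],[[-0.054,-0.067,0.003],[0,0,-1.388]]])

```text
t: 8.75
eef_pos: [0.532, 0.0533, 0.269]
tool_rot: [2.869, -0.345, 0.917]
ft_force: [-0.2, -0.5, 0.1]
opening: 0.0002
```

```bash
python3 - <<'E'
from go import *
snap('wrist','w5.png')
rows([(.07,-38,.04,-38),(.07,-38,.02,-38),(.07,-38,-.003,-38),(.07,-38,-.003,-38)]+[(.07,t,-.003,t) for t in (-33,-28,-23,-18,-13,-8,-3,2)])
E
```

```text
t 8.8 now r 0.06945482194803557 th -36.53711410998448 h 0.05931291836132152 F [0.446 0.521 0.694] q [-0.29   0.174  0.206  2.087 -0.206  0.459 -0.631]
[[[0.006, 0.002, 0.018], [0.001, -0.0, -0.021]], [[0.011, 0.006, 0.037], [0.001, -0.0, -0.021]], [[0.018, 0.011, 0.059], [0.001, -0.0, -0.021]], [[0.018, 0.011, 0.059], [0.001, -0.0, -0.021]], [[0.017, 0.017, 0.058], [0.001, -0.0, 0.067]], [[0.016, 0.023, 0.057], [0.001, -0.0, 0.154]], [[0.015, 0.029, 0.056], [0.001, -0.0, 0.241]], [[0.013, 0.035, 0.055], [0.001, -0.0, 0.329]], [[0.011, 0.04, 0.054], [0.001, -0.0, 0.416]], [[0.008, 0.046, 0.054], [0.001, -0.0, 0.503]], [[0.005, 0.051, 0.054], [0.001, -0.0, 0.59]], [[0.001, 0.056, 0.054], [0.001, -0.0, 0.678]]]
```

View pics/w5.png

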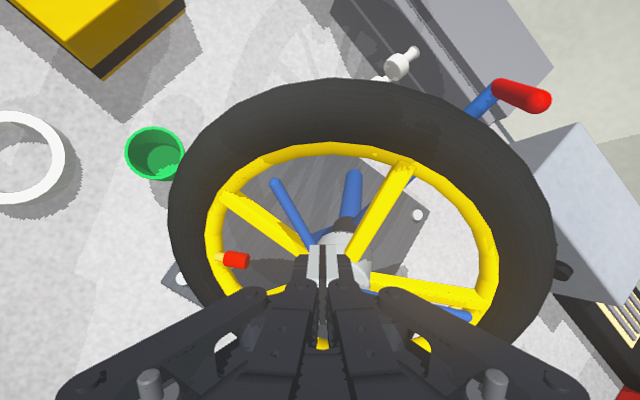

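>>> send_rows(deltas=[[[0.006,0.002,0.018],[0,0,-0.02]],[[0.011,0.006,0.037],[0,0,-0.02]],[[0.018,0.011,0.059],[0,0,-0.02]],[[0.018,0.011,0.059],[0,0,-0.02]],[[0.017,0.017,0.058],[0,0,0.067]],[[0.016,0.023,0.057],[0,0,0.154]],[[0.015,0.029,0.056],[0,0,0.241]],[[0.013,0.035,0.055],[0,0,0.329]],[[0.011,0.04,0.054],[0,0,0.416]],[[0.008,0.046,0.054],[0,0,0.503]],[[0.005,0.051,0.054],[0,0,0.59]],[[0.001,0.056,0.054],[0,0,0.678]]])

```text
t: 10.3
eef_pos: [0.5939, 0.0244, 0.2347]
tool_rot: [-3.123, -0.436, 0.189]
ft_force: [-0.6, 3.0, -0.7]
opening: 0.0001
```

```bash
python3 - <<'E'
from go import *
rows([(.07,t,-.003,t) for t in (7,12,17,22,27,32,37,42)]+[(.07,41,-.003,42),(.07,41,.02,42),(.07,41,.045,42),(.07,41,.065,42)])
E
```

```text
t 10.3 now r 0.06953217574023589 th 0.5912755782497964 h -0.0030675910038069007 F [-0.569  2.957 -0.709] q [-0.271  0.319  0.313  2.008 -0.474  0.443 -0.981]
[[[0.0, 0.008, -0.0], [-0.002, 0.0, 0.088]], [[-0.001, 0.014, 0.0], [-0.002, 0.0, 0.175]], [[-0.002, 0.02, 0.001], [-0.002, 0.0, 0.262]], [[-0.003, 0.026, 0.001], [-0.002, 0.0, 0.349]], [[-0.006, 0.031, 0.002], [-0.002, 0.001, 0.437]], [[-0.008, 0.037, 0.003], [-0.002, 0.001, 0.524]], [[-0.011, 0.042, 0.004], [-0.002, 0.001, 0.611]], [[-0.015, 0.047, 0.006], [-0.002, 0.001, 0.698]], [[-0.014, 0.046, 0.006], [-0.002, 0.001, 0.698]], [[-0.022, 0.046, -0.016], [-0.002, 0.001, 0.698]], [[-0.031, 0.046, -0.04], [-0.002, 0.001, 0.698]], [[-0.037, 0.046, -0.058], [-0.002, 0.001, 0.698]]]
```

>>> send_rows(deltas=[[[0,0.008,0],[0,0,0.088]],[[-0.001,0.014,0],[0,0,0.175]],[[-0.002,0.02,0.001],[0,0,0.262]],[[-0.003,0.026,0.001],[0,0,0.349]],[[-0.006,0.031,0.002],[0,0,0.437]],[[-0.008,0.037,0.003],[0,0,0.524]],[[-0.011,0.042,0.004],[0,0,0.611]],[[-0.015,0.047,0.006],[0,0,0.698]],[[-0.014,0.045,0.006],[0,0,0.698]],[[-0.022,0.045,-0.016],[0,0,0.698]],[[-0.031,0.045,-0.04],[0,0,0.698]],[[-0.037,0.045,-0.058],[0,0,0.698]]])

```text
t: 11.8
eef_pos: [0.5455, -0.0333, 0.2717]
tool_rot: [-2.84, -0.321, -0.551]
ft_force: [-0.1, 0.2, 0.9]
opening: 0.0
```

```bash
python3 - <<'E'
from go import *
# up and back over the hub, then right sector (100 deg) with psi=-50
rows([(.05,t,.075,p) for t,p in ((50,33),(60,24),(70,15),(80,6),(90,-3),(95,-12),(100,-21),(100,-30))]+[(.07,100,.07,p) for p in (-39,-45,-45,-45)])
E
```

```text
t 11.8 now r 0.07034749328174222 th 40.932475824156306 h 0.06564570594298608 F [-0.117  0.166  0.923] q [-0.343  0.223  0.548  2.048 -0.548  0.558 -1.484]
[[[-0.022, 0.009, -0.002], [-0.0, -0.0, -0.153]], [[-0.024, 0.018, 0.001], [-0.0, -0.0, -0.31]], [[-0.027, 0.025, 0.004], [-0.0, -0.0, -0.467]], [[-0.031, 0.032, 0.006], [-0.0, -0.0, -0.625]], [[-0.037, 0.038, 0.009], [-0.0, -0.0, -0.782]], [[-0.04, 0.041, 0.011], [-0.0, -0.0, -0.939]], [[-0.044, 0.043, 0.012], [0.0, -0.0, -1.096]], [[-0.044, 0.043, 0.012], [0.0, -0.0, -1.253]], [[-0.032, 0.059, 0.018], [0.0, -0.0, -1.41]], [[-0.032, 0.059, 0.018], [0.0, -0.0, -1.515]], [[-0.032, 0.059, 0.018], [0.0, -0.0, -1.515]], [[-0.032, 0.059, 0.018], [0.0, -0.0, -1.515]]]
```

>>> send_rows(deltas=[[[-0.022,0.009,-0.002],[0,0,-0.153]],[[-0.024,0.018,0.001],[0,0,-0.31]],[[-0.027,0.025,0.004],[0,0,-0.467]],[[-0.031,0.032,0.006],[0,0,-0.625]],[[-0.037,0.038,0.009],[0,0,-0.782]],[[-0.04,0.041,0.011],[0,0,-0.939]],[[-0.044,0.043,0.012],[0,0,-1.096]],[[-0.044,0.043,0.012],[0,0,-1.253]],[[-0.032,0.059,0.018],[0,0,-1.41]],[[-0.032,0.059,0.018],[0,0,-1.515]],[[-0.032,0.059,0.018],[0,0,-1.515]],[[-0.032,0.059,0.018],[0,0,-1.515]]])

```text
t: 13.3
eef_pos: [0.5028, -0.066, 0.228]
tool_rot: [2.824, -0.305, 1.059]
ft_force: [-0.2, -0.1, 0.0]
opening: 0.0001
```

```bash
python3 - <<'E'
from go import *
m,p,d=snap('wrist','w6.png')
for b in env.boxes_of('wrist','valve')[:2]: print(b,valve(m,b['rect']))
rows([(.07,100,.045,-45),(.07,100,.02,-45),(.07,100,-.003,-45)]+[(.07,t,-.003,-45) for t in (105,110,115,120,125,130,135,140)])
E
```

```text
t 13.4 now r 0.06938093077062696 th 100.16529448176348 h 0.06931583566291837 F [-0.214 -1.213  0.417] q [ 0.104  0.204  0.114  2.188 -0.542  0.402  0.114]
[[[0.005, 0.006, 0.023], [0.0, -0.001, -0.002]], [[0.012, 0.012, 0.046], [0.0, -0.001, -0.002]], [[0.017, 0.018, 0.068], [0.0, -0.001, -0.002]], [[0.014, 0.013, 0.07], [0.0, -0.001, -0.002]], [[0.011, 0.008, 0.072], [0.0, -0.001, -0.002]], [[0.009, 0.003, 0.074], [0.0, -0.001, -0.002]], [[0.008, -0.003, 0.076], [0.0, -0.001, -0.002]], [[0.007, -0.009, 0.078], [0.0, -0.001, -0.002]], [[0.006, -0.015, 0.079], [0.0, -0.001, -0.002]], [[0.006, -0.021, 0.081], [0.0, -0.001, -0.002]], [[0.006, -0.027, 0.082], [0.0, -0.001, -0.002]]]
```

View pics/w6.png

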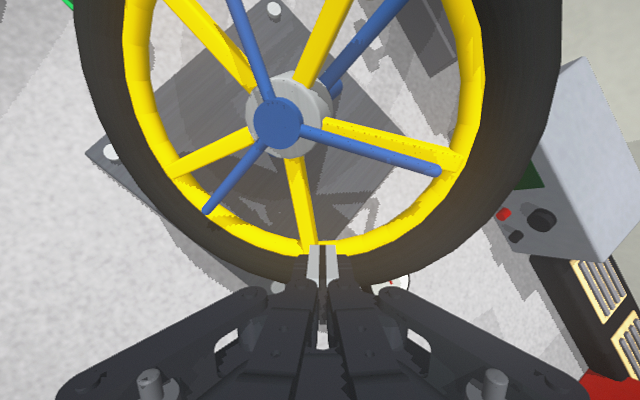

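```bash
python3 - <<'E'
from go import *
m=env.camera_model('wrist')
for u,v in((305,230),(298,190),(420,148),(330,35),(215,40),(195,165)): print((u,v),ang(m,u,v))
c,up,l,f=frame(*W)
print([proj(m,c+.018*f+.102*(np.cos(t)*up-np.sin(t)*l)) for t in np.radians((60,180))],proj(m,pose(.07,100,0)[0]+.025*pose(.07,100,0)[1][:,2]))
E
```

```text
(305, 230) (np.float64(128.8127470139596), np.float64(0.08320564720234318))
(298, 190) (np.float64(127.9399981099849), np.float64(0.0486791586689366))
(420, 148) (np.float64(53.7202025491841), np.float64(0.0858390386176999))
(330, 35) (np.float64(348.92693681875585), np.float64(0.0560778367072585))
(215, 40) (np.float64(275.8072701043927), np.float64(0.05958962679310472))
(195, 165) (np.float64(200.07167874457704), np.float64(0.08216495235060672))
[(np.float64(441.8672498390379), np.float64(175.83962202834851)), (np.float64(203.4806871015246), np.float64(213.14307618934572))] (np.float64(347.51203474959533), np.float64(198.66919562555637))
```

>>> send_rows(deltas=[[[0.005,0.006,0.023],[0,0,0]],[[0.012,0.012,0.046],[0,0,0]],[[0.017,0.018,0.068],[0,0,0]],[[0.017,0.018,0.068],[0,0,0]],[[0.014,0.013,0.07],[0,0,0]],[[0.011,0.008,0.072],[0,0,0]],[[0.009,0.003,0.074],[0,0,0]],[[0.008,-0.003,0.076],[0,0,0]],[[0.007,-0.009,0.078],[0,0,0]],[[0.006,-0.015,0.079],[0,0,0]],[[0.006,-0.021,0.081],[0,0,0]],[[0.006,-0.027,0.082],[0,0,0]]])

```text
t: 14.9
eef_pos: [0.5191, -0.0391, 0.1478]
tool_rot: [2.821, -0.304, 1.06]
ft_force: [2.5, -2.0, 2.6]
opening: -0.0001
```

```bash
python3 - <<'E'
from go import *
rows([(.07,140,-.003,-45),(.069,138,-.003,-45),(.069,138,.02,-45),(.069,138,.045,-45),(.069,138,.07,-45),(.06,150,.075,-36),(.06,165,.075,-27),(.06,180,.075,-18),(.06,190,.075,-9),(.07,199,.075,0),(.07,204,.075,9),(.07,204,.07,18)])
E
```

```text
t 14.9 now r 0.07050448895915172 th 139.37193993689186 h -0.0028555115960826397 F [ 2.485 -2.012  2.625] q [ 0.098  0.359  0.029  2.281 -1.066  0.178  0.589]
[[[0.001, -0.001, 0.0], [0.003, -0.0, -0.002]], [[0.001, 0.002, -0.001], [0.003, -0.0, -0.002]], [[-0.004, -0.004, -0.022], [0.003, -0.0, -0.002]], [[-0.01, -0.01, -0.046], [0.003, -0.0, -0.002]], [[-0.016, -0.016, -0.069], [0.003, -0.0, -0.002]], [[-0.007, -0.029, -0.074], [0.003, -0.001, 0.155]], [[-0.0, -0.043, -0.072], [0.003, -0.001, 0.312]], [[0.009, -0.055, -0.071], [0.003, -0.001, 0.469]], [[0.017, -0.062, -0.071], [0.002, -0.001, 0.626]], [[0.021, -0.076, -0.069], [0.002, -0.001, 0.783]], [[0.027, -0.078, -0.07], [0.002, -0.002, 0.94]], [[0.028, -0.077, -0.065], [0.002, -0.002, 1.097]]]
```

>>> send_rows(deltas=[[[0.001,0.002,-0.001],[0,0,0]],[[-0.004,-0.004,-0.022],[0,0,0]],[[-0.01,-0.01,-0.046],[0,0,0]],[[-0.016,-0.016,-0.069],[0,0,0]],[[-0.02,-0.02,-0.08],[0,0,0]],[[-0.02,-0.02,-0.08],[0,0,0]]])

```text
t: 15.65
eef_pos: [0.4598, -0.0519, 0.2082]
tool_rot: [2.823, -0.304, 1.06]
ft_force: [0.1, 0.5, -0.1]
opening: 0.0002
```

```bash
sed -i 's/tilt=20)/tilt=32)/' go.py; python3 - <<'E'
from go import *
m,p,d=snap('wrist','w7.png')
rows([(.06,150,.075,-36),(.06,165,.075,-27),(.06,180,.075,-18),(.06,190,.075,-9),(.07,199,.075,0),(.07,206,.075,9),(.07,206,.07,18),(.07,206,.07,18),(.07,206,.07,18)])
E
```

```text
t 15.7 now r 0.06989969614581844 th 140.0164082625122 h 0.08217810732062256 F [ 0.901  0.923 -0.047] q [-0.082  0.181  0.312  2.315 -0.769  0.345  0.345]
[[[0.017, -0.004, 0.007], [0.136, -0.16, 0.155]], [[0.023, -0.018, 0.009], [0.123, -0.171, 0.312]], [[0.033, -0.031, 0.01], [0.11, -0.181, 0.468]], [[0.041, -0.037, 0.009], [0.096, -0.19, 0.625]], [[0.045, -0.051, 0.012], [0.082, -0.199, 0.781]], [[0.053, -0.054, 0.011], [0.067, -0.207, 0.938]], [[0.054, -0.053, 0.015], [0.051, -0.215, 1.094]], [[0.054, -0.053, 0.015], [0.051, -0.215, 1.094]], [[0.054, -0.053, 0.015], [0.051, -0.215, 1.094]]]
```

View pics/w7.png

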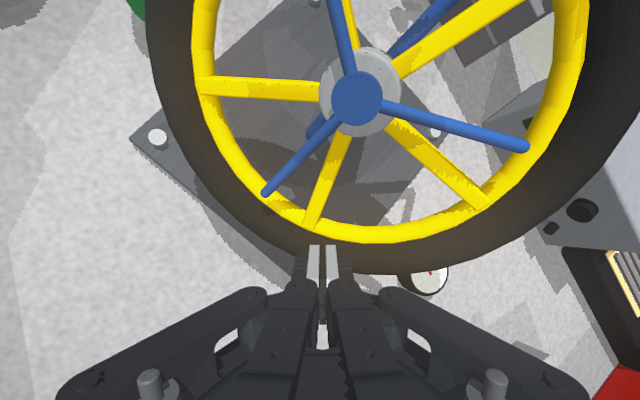

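>>> send_rows(deltas=[[[0.01,-0.002,0.004],[0.07,-0.08,0.08]],[[0.017,-0.004,0.007],[0.136,-0.16,0.155]],[[0.023,-0.018,0.009],[0.123,-0.171,0.312]],[[0.033,-0.031,0.01],[0.11,-0.181,0.468]],[[0.041,-0.037,0.009],[0.096,-0.19,0.625]],[[0.045,-0.051,0.012],[0.082,-0.199,0.781]],[[0.053,-0.054,0.011],[0.067,-0.207,0.938]],[[0.054,-0.053,0.015],[0.051,-0.215,1.094]],[[0.054,-0.053,0.015],[0.051,-0.215,1.094]],[[0.054,-0.053,0.015],[0.051,-0.215,1.094]]])

```text
t: 16.95
eef_pos: [0.4503, 0.0233, 0.1943]
tool_rot: [-3.072, -0.215, -0.092]
ft_force: [0.2, -0.9, -0.7]
opening: 0.0002
```

```bash
python3 - <<'E'
from go import *
m,p,d=snap('wrist','w8.png')
for b in env.boxes_of('wrist','valve')[:2]: print(b,valve(m,b['rect']))
hsv=cv2.cvtColor(p,cv2.COLOR_RGB2HSV);mk=((hsv[...,0]>22)&(hsv[...,0]<33)&(hsv[...,1]>150)&(hsv[...,2]>90))
v,u=np.nonzero(mk); A=np.array([ang(m,a,b) for a,b in zip(u,v)])
k=(A[:,1]>.06)&(A[:,1]<.095); h,_=np.histogram(A[k,0],np.arange(0,361,3)); print([(i*3,int(n)) for i,n in enumerate(h) if n>15])
rows([(.07,206,.045,18),(.07,206,.02,18),(.07,206,-.003,18),(.07,206,-.003,18)]+[(.07,t,-.003,18) for t in (210,214,218,222,226,230)])
E
```

```text
[(75, 108), (78, 228), (81, 386), (84, 537), (87, 63), (90, 34), (93, 44), (96, 49), (99, 51), (102, 51), (105, 54), (108, 59), (111, 55), (114, 54), (117, 54), (120, 57), (123, 57), (126, 55), (129, 54), (132, 54), (135, 57), (138, 52), (141, 50), (144, 51), (147, 50), (150, 174), (153, 232), (156, 223), (159, 151), (162, 44), (165, 42), (168, 40), (171, 42), (174, 39), (183, 35), (186, 37), (189, 33), (192, 34), (195, 30), (198, 34), (201, 30), (204, 27), (207, 26), (210, 27), (213, 24), (216, 23), (219, 19), (222, 47), (225, 246), (228, 256), (231, 265), (234, 142), (300, 836), (303, 935), (306, 192)]
t 17.05 now r 0.0696579415747536 th -154.22949488749055 h 0.07002484890710779 F [0.665 0.243 0.588] q [-0.711  0.298  0.815  2.212 -0.539  0.564 -1.162]
[[[0.012, -0.004, 0.021], [0.001, 0.0, 0.002]], [[0.025, -0.008, 0.043], [0.001, 0.0, 0.002]], [[0.037, -0.012, 0.062], [0.001, 0.0, 0.002]], [[0.037, -0.012, 0.062], [0.001, 0.0, 0.002]], [[0.037, -0.017, 0.061], [0.001, 0.0, 0.002]], [[0.038, -0.022, 0.059], [0.001, 0.0, 0.002]], [[0.039, -0.026, 0.058], [0.001, 0.0, 0.002]], [[0.04, -0.03, 0.056], [0.001, 0.0, 0.002]], [[0.042, -0.035, 0.054], [0.001, 0.0, 0.002]], [[0.044, -0.039, 0.052], [0.001, 0.0, 0.002]]]
```

View pics/w8.png

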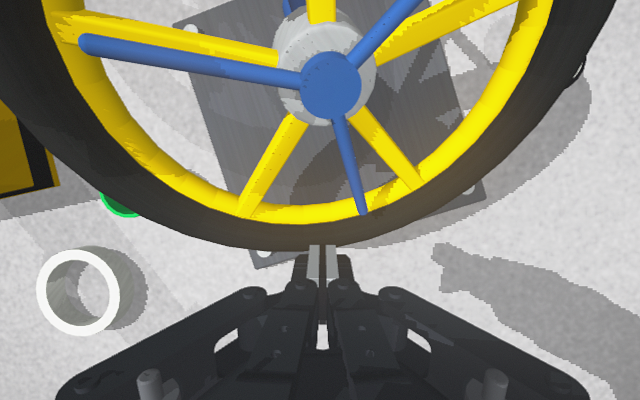

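>>> send_rows(deltas=[[[0.012,-0.004,0.021],[0,0,0]],[[0.025,-0.008,0.043],[0,0,0]],[[0.037,-0.012,0.062],[0,0,0]],[[0.037,-0.012,0.062],[0,0,0]],[[0.037,-0.017,0.061],[0,0,0]],[[0.038,-0.022,0.059],[0,0,0]],[[0.039,-0.026,0.058],[0,0,0]],[[0.04,-0.03,0.056],[0,0,0]],[[0.042,-0.035,0.054],[0,0,0]],[[0.044,-0.039,0.052],[0,0,0]]])

```text
t: 18.3
eef_pos: [0.5073, 0.0611, 0.1562]
tool_rot: [-3.071, -0.215, -0.095]
ft_force: [-2.9, -4.6, -0.1]
opening: 0.0001
```

```bash
cat >> go.py <<'E'
def spokes():
    m,p,d=snap('wrist')
    hsv=cv2.cvtColor(p,cv2.COLOR_RGB2HSV);mk=((hsv[...,0]>22)&(hsv[...,0]<33)&(hsv[...,1]>150)&(hsv[...,2]>90))&(d>0)
    v,u=np.nonzero(mk); c,up,l,f=frame(*W); A=[]
    for a,b in zip(u,v):
        X=pt(m,d,a,b)-c
        A.append((np.degrees(np.arctan2(-X@l,X@up))%360,np.hypot(X@up,X@l),X@f))
    A=np.array(A); A=A[(A[:,1]>.045)&(A[:,1]<.095)&(A[:,2]>.005)&(A[:,2]<.015)]
    ph=np.angle(np.exp(1j*np.radians(A[:,0]-36)*5)); k=np.exp(1j*np.radians(A[:,0]-36)*5).mean()
    print('n',len(A),'offset mod 72:',np.degrees(np.angle(k))/5,'h',np.median(A[:,2]),np.histogram(A[:,0],np.arange(0,361,12))[0])
E
python3 - <<'E'
from go import *
spokes()
rows([(.07,t,-.003,18) for t in (232,234,236,238,240,242)])
E
```

```text
n 18725 offset mod 72: 0.05555805876797014 h 0.008711017231183886 [   0    0 2274  984    0    0    0    0 1537  835    0    0    0    0
    0  508    0    0    0    0  540 1631    0    0    0    0 4560 5856
    0    0]
t 18.35 now r 0.07031002976853822 th -128.56573695990025 h -0.00268162442037111 F [-1.225 -1.109  1.272] q [-0.654  0.442  0.704  2.132 -0.679  0.533 -1.12 ]
[[[0.001, -0.0, -0.0], [-0.001, 0.0, 0.001]], [[0.002, -0.002, -0.001], [-0.001, 0.0, 0.001]], [[0.003, -0.004, -0.002], [-0.001, 0.0, 0.001]], [[0.004, -0.006, -0.003], [-0.001, 0.0, 0.001]], [[0.006, -0.008, -0.004], [-0.001, 0.0, 0.001]], [[0.007, -0.009, -0.006], [-0.001, 0.0, 0.001]]]
```

```bash
python3 - <<'E'
from go import *
rows([(.069,228,-.003,18),(.069,228,.02,18),(.069,228,.045,18),(.069,228,.08,18),(.05,228,.11,18),(.02,228,.15,10),(.02,0,.17,5),(.02,0,.18,0),(.02,0,.18,0),(.02,0,.18,0)])
E
```

```text
t 18.35 now r 0.07031002976853822 th -128.56573695990025 h -0.00268162442037111 F [-1.225 -1.109  1.272] q [-0.654  0.442  0.704  2.132 -0.679  0.533 -1.12 ]
[[[-0.001, 0.004, 0.002], [-0.001, 0.0, 0.001]], [[-0.012, 0.008, -0.018], [-0.001, 0.0, 0.001]], [[-0.025, 0.012, -0.039], [-0.001, 0.0, 0.001]], [[-0.042, 0.018, -0.069], [-0.001, 0.0, 0.001]], [[-0.043, 0.033, -0.101], [-0.001, 0.0, 0.001]], [[-0.04, 0.055, -0.146], [-0.001, 0.0, -0.139]], [[-0.019, 0.064, -0.18], [-0.001, 0.0, -0.226]], [[-0.024, 0.065, -0.189], [-0.001, 0.0, -0.314]], [[-0.024, 0.065, -0.189], [-0.001, 0.0, -0.314]], [[-0.024, 0.065, -0.189], [-0.001, 0.0, -0.314]]]
```

>>> send_rows(deltas=[[[-0.001,0.004,0.002],[0,0,0]],[[-0.012,0.008,-0.018],[0,0,0]],[[-0.025,0.012,-0.039],[0,0,0]],[[-0.042,0.018,-0.069],[0,0,0]],[[-0.043,0.033,-0.101],[0,0,0]],[[-0.04,0.055,-0.146],[0,0,-0.139]],[[-0.019,0.064,-0.18],[0,0,-0.226]],[[-0.024,0.065,-0.189],[0,0,-0.314]],[[-0.024,0.065,-0.189],[0,0,-0.314]],[[-0.024,0.065,-0.189],[0,0,-0.314]]])

```text
t: 19.6
eef_pos: [0.4375, -0.0108, 0.3301]
tool_rot: [-3.141, -0.226, 0.225]
ft_force: [-0.7, 0.2, -0.2]
opening: -0.0
```

```bash
python3 - <<'E'
from go import *
spokes()
m,p,d=snap('wrist','w9.png')
for b in env.boxes_of('wrist','valve')[:2]: print(b,valve(m,b['rect']))
c,up,l,f=frame(*W); print('top mark px',proj(m,c+.09*up+.006*f),proj(m,c+.172*up), proj(m,c+.018*f),env.sense()['eef_pos'])
E
```

```text
n 3054 offset mod 72: 0.9800964287057509 h 0.008584031587240972 [  0   0 495 441   0   0   0   0 257 259   0   0   0   0   0  66   0   0
   0   0 139 413   0   0   0   0 344 640   0   0]
{'rect': [315.1, 1.2, 334.7, 22.5], 'p': 0.77} (np.float64(1.0657884468636627), np.float64(0.08588737281384631))
{'rect': [552.8, 113.1, 637.8, 231.8], 'p': 0.36} (np.float64(103.5164511293664), np.float64(0.32800739720924144))
top mark px (np.float64(322.7841347710675), np.float64(5.422908877435788)) (np.float64(322.7438161827416), np.float64(-173.86675406030162)) (np.float64(322.81804623130745), np.float64(120.86905682880615)) [ 0.438 -0.011  0.33 ]
```

View pics/w9.png

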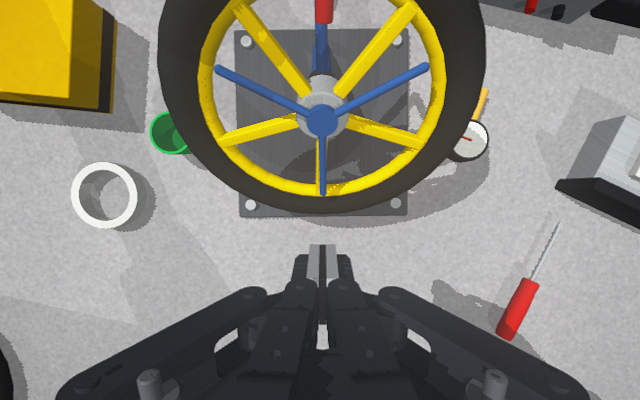

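```bash
python3 - <<'E'
from h import *
print(env.sense()['qd']); env.job_done()
E
```

```text
[ 0.0004765  -0.00046871  0.00446475 -0.00428547  0.00199989  0.00083113
 -0.00042336]
the job is handed in; nothing more can be done
```

The valve is at the top: I turned the wheel clockwise about 158° with closed fingertips, in four gentle pushes on the spokes. I then drew the fingers well clear and handed the job in at about 20 s.

- **Last checks:** The last wrist picture shows the red cap straight above the hub. Both the spoke fit and the valve detection put it about 1° past top, or 1.6 mm against the 10 mm allowed. I judged the wheel still from that last picture; I did not measure its speed.
- **Valve, force and bench:** No push came near the valve stem. Forces stayed at a few newtons in the readings at the end of each move. The bench items in view looked undisturbed, but I did not measure them against their starting places.
- **What went differently:** The arm ran into joint limits when square to the wheel, so I worked with the tool tilted 20 to 32° from the wheel's axis. The leaning finger therefore met the last spoke earlier than planned, and that push reached the goal sooner. I checked this before and after pulling back: the two fits gave 0.1° and 1.0°, which agree well enough.

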